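# Set a telescopic leg under the centre punch, flip its cam lever shut and hold it

### The job

Take hold of the red cam lever while it is still open and use it to slide the blue leg along its jig until the orange dot is right under the tip of the fixed centre punch. Keeping the dot under the tip, swing the lever fully down to closed, and finish still gripping the lever and holding the leg there, because the leg springs back if it is let go and I am about to strike the punch. Do not bump the punch stand, and leave the other things on the worktop where they are.

Things in the scene. Friction and masses are not known exactly. Their poses are not given: they have to be found in the camera images.
- jig: fixed aluminium jig, plate 120 x 460 x 10 mm. Origin on the worktop under the leg's axis, half-way along it. Its y axis is the way the leg slides out; x points away from the robot, z up. Fixed square steel inner tube along y, 55 mm above the worktop, between grey end blocks 78 mm high at y = -212 and +212 mm. Place and yaw differ each time (yaw up to 12 degrees either way)
- leg (a joint): how far the blue sliding leg (square tube 30 x 30 x 210 mm, black collar 42 mm wide, 34 mm along the leg, at its -y end) is slid along the jig's +y, in m: 0 at the start, end stop at 0.13. A spring pulls it back towards 0 with 4 to 6 N all the time, plus about 1 N of friction; it runs back if let go, even with the lever closed
- mark (a point): middle of the orange dot, 8 mm across, on the flat top face of the leg (70 mm above the worktop), 140 mm along the jig's +y from the lever's middle. It slides with the leg
- punch_stand: fixed centre punch on a green stand with a steel post, 186 mm high, standing on the rail at the back of the jig; the post is 64 mm behind the punch. Origin on the worktop level under the punch tip; axes as the jig's. It stands at a different place along the jig each time, so the leg has to be slid out by 30 to 110 mm
- tip (a point): lower tip of the dark steel punch, 80 mm above the worktop (10 mm above the leg's top face), straight above the leg's middle line
- lever (a joint): angle of the red cam lever in rad: 0 closed (lying level across the top of the collar, its end pointing at the robot, against its stop), about 1.57 upright; it starts open at 1.3 to 1.7. It turns about an axis parallel to the leg and stays where it is left (friction about 0.12 N m, that is 2 N at the grip)
- hinge (a point): the lever's hinge, 81 mm above the worktop and 18 mm behind the leg's middle line (jig +x). It slides with the leg. The hinge axis is the jig's y. At lever angle a the middle of the lever's grip lies 68 mm from here: 68 mm * cos(a) towards the jig's -x and 68 mm * sin(a) up
- grip (a point): middle of the lever's red grip, where it is taken: a paddle 48 mm long (along the lever), 10 mm thick and 22 mm wide along the leg. Taken across its 22 mm width, with the fingers closing along the leg, it can turn between the pads as it swings. Closed, it is 81 mm above the worktop with free space round and below it, its middle 29 mm clear of the collar's side
- lever_grip: the red grip of the cam lever itself, origin at its middle as grip; its x axis points along the lever to the hinge, y along the leg
- level_c (a point): middle of the small spirit level, 18 x 235 x 40 mm, lying loose at the right: leave alone
- tape_c (a point): middle of the roll of masking tape, 105 mm across, 25 mm high, loose at the left: leave alone
- measure_c (a point): middle of the yellow and black tape measure, 33 x 71 x 62 mm, loose at the left: leave alone

How it is judged:
By the outcome, as a careful person would: the job done as asked, in the order asked, and still so for the second after the job is handed in, while the arm keeps its last pose, push and grip.
It also fails if it takes over 45 s, if anything falls off the work surface, if the arm or the gripper's body presses on something with over 40 N, if the wrist force passes 120 N, or if a joint passes its speed limit or range.

### The arm

A 6-joint arm with a two-finger parallel gripper is mounted at the origin on a cart in front of the work surface, level with it; the furniture and walls round the work are solid. World frame = base frame: x ahead of the robot, y to its left, z up, the work surface at z = 0. Lengths are in m, angles in rad, forces in N, time in s.
With the tool pointing down it reaches from about 0.35 to 0.925 m from the base axis. Payload 6.4 kg.
Tool frame: the origin (TCP) lies on the centre line of the jaws, within the pads' length; the fingertips stand 19 mm ahead of it and the grasp point (between the pads) is the TCP (bot.tips_ahead is the z of the fingertips in the tool frame, in m); z points along the fingers, y is the line along which they close (so a half turn about z gives the same grasp; the last joint's range is limited). The gripper opens to 85 mm and grips with 20 to 120 N. Pads are 22 mm wide; open, the fingers measure 114 mm over their backs; the gripper's body (76 mm by 85 mm) begins 54 mm behind the grasp point. The pads swing forward as they close: fully open they stand 13 mm farther back than shut.
Start: joints at [-1.316, 0.245, 1.558, -0, 1.339, -0.174], TCP at [0.27, -0.591, 0.25] pointing down, gripper open.
Joint ranges: [-3.13, 3.13], [-1.02, 2.26], [0.13, 2.54], [-0.95, 4.09], [0.21, 2.88], [-2.74, 2.74]. Speed limits (rad/s): [2.57, 2.57, 3.14, 3.14, 3.14, 3.14].

### API

Orientations are given as a unit quaternion [x, y, z, w].
In Python, from plant import monitor, get_image, get_calibration, bot gives the robot as it stands.
- The arm moves only by the tool apply_moves, never from a script. Its argument "moves" is a list of rows, each an object with "linear": the shift along the tool's x, y, z in m, a list of three; "rot": the turn, a rotation vector about the tool's x, y, z in degrees, a list of three; "fingers": the finger opening in m, from 0 to 0.0854. In form: [{"linear": [dx, dy, dz], "rot": [ax, ay, az], "fingers": fingers}, ...]. A call has 1 to 12 rows; each row is the pose to reach, as a shift and turn from the pose commanded when the call began, along the tool's axes at that moment; what a row does not reach only later rows make up. A row lasts 1/8 s, in which the tool goes at most 62.5 mm and 10.7 degrees, less where a joint would pass 70% of its speed; a pose out of reach is approached as far as the arm can. A call with a gripper value outside its range is refused whole. The fingers move at their own pace and stop on an object; "force" is the grip in N (left out, the last holds). Time passes only in rows, so rows that repeat a pose let the fingers close. It gives the time, the measured TCP pose, the force, the opening and the grip force at its end, in the units of the state.
- monitor.observe(): the state, without advancing time (a new reading comes with each control period).
- get_image(name): name is "side" or "top" or "wrist"; returns the picture (384x512x3 uint8, red, green, blue); there is no depth.
- get_calibration(name): a dict with "fovy" (degrees; the focal length in pixels is half the picture's height over the tangent of half this angle, whatever the lens; pixels are square), "cx", "cy" (the principal point, pixels), "eye" and "rotation" of the camera in the world. Camera axes: x right, y up, looking along -z (the intrinsics and any distortion apply to the point x, -y, -z); pixel columns grow to the right and rows downward; lengths in m; the calibration is good to about 2 mm. A picture is of the moment at which its call begins: read the wrist's pose just before it. get_calibration takes no time and is no camera call; for the wrist camera it gives the pose at the moment of the call.
- bot.hand_in(): hands the job in; it is judged then, once.
The state is a dict: "clock": time; "q": joint angles; "joint_velocities": joint speeds; "tau": joint torques, N m; "tool_pos": TCP position; "tcp_rot": TCP orientation; "wrist_force": force on the tool from outside, world axes, zero at the start; "wrist_torque": the same for the moment, N m; "grip_width": opening from 0.0 (shut) to 1.0 (fully open); "grip_force": force on a finger pad.
Only numpy, scipy, OpenCV 4.12 (cv2) and the standard library are available. Lean on these libraries where they do the work, as an engineer would, in place of code of your own. Each camera call takes 0.05 s, during which the arm holds its last target. There are 200 camera calls.

## Working session

There is one attempt and no reset: what is moved stays moved. The work goes in short steps, Python scripts to look and compute and a tool call to move; the robot and the scene stay as the last step left them, time stands still between calls to the robot, and variables do not carry over. Pictures are saved under pics/ and viewed, at most 10 in all, crops included, and the job is handed in when it is done.

Besides the shell and the picture viewer there is one more tool, called by a JSON object that holds its "name" and its "arguments", one argument or row to a line. apply_moves: Moves the arm, as the interface text tells. Its arguments: {"type":"object","properties":{"moves":{"type":"array","items":{"type":"object","properties":{"linear":{"type":"array","items":{"type":"number"}},"rot":{"type":"array","items":{"type":"number"}},"fingers":{"type":"number"}}}},"force":{"type":"number"}},"required":["moves"]}

```bash
mkdir -p pics; cat > h.py <<'E'
import numpy as np, cv2
from plant import monitor, get_image, get_calibration, bot
def ray(c,u,v):
    f=192/np.tan(np.radians(c["fovy"])/2)
    p=[(u-c["cx"])/f,(v-c["cy"])/f]
    if "dist" in c or "distortion" in c:
        d=np.array(c.get("dist",c.get("distortion")),float)
        p=cv2.undistortPoints(np.array([[[u,v]]],float),np.array([[f,0,c["cx"]],[0,f,c["cy"]],[0,0,1]]),d)[0,0]
    R=np.array(c["rotation"]).reshape(3,3)
    return np.array(c["eye"]),R@np.array([p[0],-p[1],-1])
def onz(c,u,v,z):
    e,d=ray(c,u,v); return e+d*(z-e[2])/d[2]
def save(n,f):
    im=get_image(n); cv2.imwrite(f"pics/{f}.png",im[:,:,::-1]); return im
E
python3 - <<'E'
from h import *
for n in("top","side"):
    save(n,n+"0"); print(n,get_calibration(n))
print(monitor.observe())
E
```

```text
top {'fovy': 48.1396904502945, 'cx': 255.55232539246043, 'cy': 195.64685631883026, 'eye': array([-0.23454258,  0.14035018,  1.22445567]), 'rotation': array([-0.18685803,  0.22739988,  0.73036749, -0.61639005])}
side {'fovy': 45.888995171320246, 'cx': 256.7129992913759, 'cy': 192.93787413334385, 'eye': array([0.06725344, 0.97439597, 0.94428165]), 'rotation': array([-0.09235265,  0.42488193,  0.87751287, -0.20228076])}
{'clock': 0.1, 'q': array([-1.31609258e+00,  2.45764423e-01,  1.55890066e+00,  1.04170054e-05,
        1.33871619e+00, -1.74101361e-01]), 'joint_velocities': array([-0.0025388 , -0.00182128, -0.00351243,  0.00227057, -0.00060043,
        0.00136474]), 'tau': array([ 4.06736272e-04, -4.30665207e+01, -3.27130508e+01, -7.28540931e-05,
        2.83049863e-03,  1.53536166e-05]), 'tool_pos': array([ 0.27014509, -0.59068117,  0.24927298]), 'tcp_rot': array([ 9.77103548e-01,  2.12762441e-01, -3.09682480e-05, -8.93785954e-04]), 'wrist_force': array([-0.15952897, -0.01832775,  0.25508906]), 'wrist_torque': array([-0.02201271, -0.02469116,  0.000913  ]), 'grip_force': 0.0, 'grip_width': 0.9995078419785908}
```

View pics/top0.png

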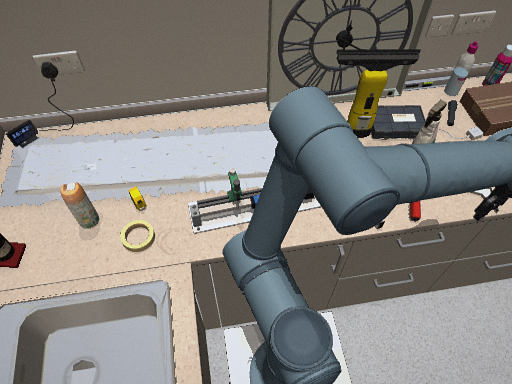

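View pics/side0.png

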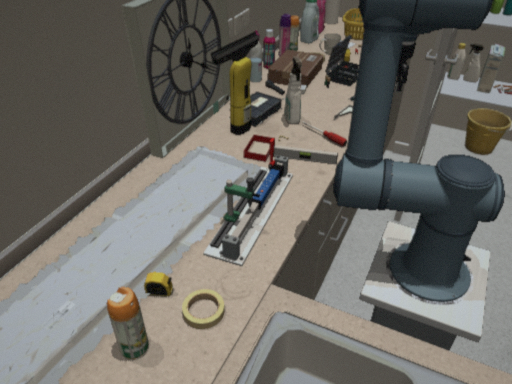

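The top view shows the jig around (190–320, 180–230), partly hidden by the arm. The side view shows it from (225,250) to (290,170), with the green stand near (238,195) and the blue leg near (268,182). I'll enlarge the jig.

```bash
sed -i 's/R=np.array(c\["rotation"\]).reshape(3,3)/R=Rotation.from_quat(c["rotation"]).as_matrix()/; 1a from scipy.spatial.transform import Rotation' h.py
python3 - <<'E'
from h import *
im=cv2.imread("pics/side0.png")[130:270,195:355]
cv2.imwrite("pics/crop.png",cv2.resize(im,None,fx=4.2,fy=4.2,interpolation=cv2.INTER_CUBIC))
c=get_calibration("side")
print("pts",[onz(c,u,v,z).round(3) for u,v,z in((208,248,.01),(238,260,.01),(293,172,.01),(233,238,.078),(268,182,.07),(255,148,0))])
print(get_calibration("wrist"))
E
```

```text
pts [array([0.584, 0.201, 0.01 ]), array([0.485, 0.205, 0.01 ]), array([ 0.506, -0.253,  0.01 ]), array([0.505, 0.195, 0.078]), array([ 0.529, -0.088,  0.07 ]), array([ 0.7  , -0.347,  0.   ])]
{'fovy': 65.82545687751764, 'cx': 259.12400240570065, 'cy': 195.2302936363369, 'eye': array([ 0.33946754, -0.56048831,  0.3726253 ]), 'rotation': array([-0.12626735,  0.08220939, -0.53373513,  0.83212078])}
```

View pics/crop.png

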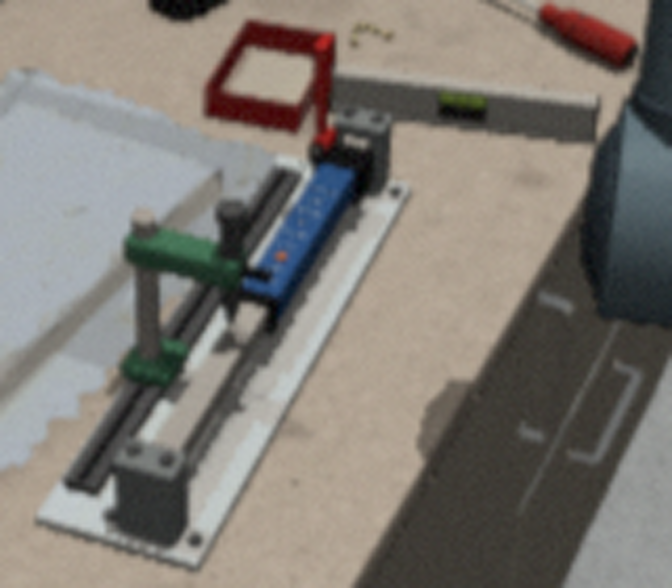

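The crop shows the upright red lever at crop (325,40)–(330,140) and the orange dot at (281,256). The punch tip is near (232,341), and the plate corners are at (38,520), (198,568) and (408,188). Next I'll compute the jig frame and the grip position.

```bash
python3 - <<'E'
from h import *
c=get_calibration("side")
P=lambda x,y,z: onz(c,(x+.5)/4.2-.5+195,(y+.5)/4.2-.5+130,z)
A,B,C=P(38,520,.01),P(198,568,.01),P(408,188,.01)
print("sizes",np.linalg.norm(A-B),np.linalg.norm(B-C))
y=(B-C)/np.linalg.norm(B-C); x=np.array([y[1],-y[0],0]); print("yaw",np.degrees(np.arctan2(-y[0],y[1])))
o=(A+C)/2; o[2]=0
J=lambda p:np.round([(p-o)@x,(p-o)@y,p[2]],3)
dot=P(281,256,.07);tip=P(232,341,.08)
print("o",o,"dot",J(dot),dot,"tip",J(tip),tip)
print("lever top z.17",J(P(325,40,.175)),"pivot",J(P(328,140,.081)),"blocks",J(P(150,455,.078)),J(P(362,118,.078)))
g=dot-.14*y+x*.018; g[2]=.149; print("grip upright",g)
from scipy.spatial.transform import Rotation as R
print(R.from_quat(monitor.observe()["tcp_rot"]).as_matrix().round(3))
E
```

```text
sizes 0.11690737812926562 0.4559673792071346
yaw 4.632867810943254
o [ 0.54428896 -0.00649037  0.        ] dot [-0.018 -0.031  0.07 ] [ 0.52846323 -0.03875992  0.07      ] tip [-0.025  0.083  0.08 ] [0.51296134 0.07448552 0.08      ]
lever top z.17 [-0.001 -0.168  0.175] pivot [-0.005 -0.171  0.081] blocks [-0.016  0.206  0.078] [-0.019 -0.215  0.078]
grip upright [ 0.55771232 -0.17684863  0.149     ]
[[ 0.909  0.416 -0.   ]
 [ 0.416 -0.909  0.002]
 [ 0.    -0.002 -1.   ]]
```

{"name": "apply_moves", "arguments": {
  "moves": [
    {"linear": [0.04,-0.03,-0.005],"rot": [0,0,2],"fingers": 0.085},
    {"linear": [0.08,-0.06,-0.01],"rot": [0,0,4],"fingers": 0.085},
    {"linear": [0.12,-0.09,-0.015],"rot": [0,0,6],"fingers": 0.085},
    {"linear": [0.16,-0.12,-0.02],"rot": [0,0,8],"fingers": 0.085},
    {"linear": [0.2,-0.15,-0.02],"rot": [0,0,10],"fingers": 0.085},
    {"linear": [0.24,-0.18,-0.02],"rot": [0,0,12],"fingers": 0.085},
    {"linear": [0.28,-0.215,-0.02],"rot": [0,0,15],"fingers": 0.085},
    {"linear": [0.32,-0.245,-0.02],"rot": [0,0,18],"fingers": 0.085},
    {"linear": [0.35,-0.27,-0.02],"rot": [0,0,20],"fingers": 0.085},
    {"linear": [0.372,-0.285,-0.02],"rot": [0,0,20],"fingers": 0.085},
    {"linear": [0.372,-0.285,-0.02],"rot": [0,0,20],"fingers": 0.085},
    {"linear": [0.372,-0.285,-0.02],"rot": [0,0,20],"fingers": 0.085}
  ]
}}

```text
clock: 1.6
tool_pos: [0.4897, -0.1777, 0.27]
tcp_rot: [0.999, 0.04, -0.0, -0.0]
wrist_force: [-0.2, -0.3, 0.2]
grip_width: 0.999
grip_force: 0.0
```

```bash
python3 - <<'E'
from h import *
c=get_calibration("wrist"); save("wrist","w1"); print(c); s=monitor.observe(); print(s["tool_pos"],s["tcp_rot"])
im=cv2.imread("pics/w1.png")
cv2.imwrite("pics/w1v.png",cv2.resize(im,(768,576)))
E
```

```text
{'fovy': 65.82545687751764, 'cx': 259.12400240570065, 'cy': 195.2302936363369, 'eye': array([ 0.5657363 , -0.17291286,  0.39327023]), 'rotation': array([-0.11104437,  0.10259879, -0.67025672,  0.72656628])}
[ 0.48967637 -0.17799397  0.2700746 ] [ 9.99224081e-01  3.93849295e-02 -2.52170931e-04  1.18904979e-05]
```

View pics/w1v.png

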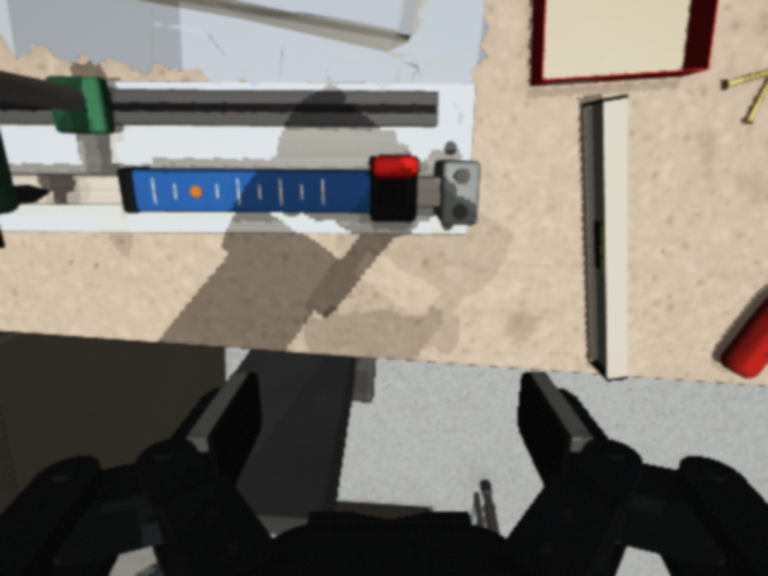

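The wrist view clearly shows the dot at (196,191), the punch tip at (48,192), the collar at (393,190) and the red lever's top end at (395,167), all in 768-wide pixels. I'll measure from these.

```bash
python3 - <<'E'
from h import *
c=get_calibration("wrist"); im=cv2.imread("pics/w1.png"); hsv=cv2.cvtColor(im,cv2.COLOR_BGR2HSV); H,S,V=[hsv[:,:,i].astype(int) for i in range(3)]
def cen(m,box):
    x0,y0,x1,y1=box; q=np.zeros_like(m);q[y0:y1,x0:x1]=m[y0:y1,x0:x1]; v,u=np.nonzero(q); return u,v
u,v=cen((H>5)&(H<20)&(S>150)&(V>120),(115,115,145,140)); d=(u.mean(),v.mean()); print("dot px",d,len(u))
u,v=cen(((H<8)|(H>172))&(S>150)&(V>60),(235,95,290,150)); r=(u.min(),u.max(),v.min(),v.max()); print("red",r)
m=((H>100)&(H<125)&(S>120)).astype(np.uint8); u,v=cen(m>0,(85,105,250,150))
# blue band edges
cols=[(x,np.nonzero(m[105:150,x])[0]) for x in range(100,240,10)]
e=[(x,w.min()+105,w.max()+106) for x,w in cols if len(w)]
E1=[onz(c,x,a-.5,.07) for x,a,b in e];E2=[onz(c,x,b-.5,.07) for x,a,b in e]
f=lambda E:np.polyfit([p[1] for p in E],[p[0] for p in E],1)
print("edges",f(E1),f(E2))
sl=(f(E1)[0]+f(E2)[0])/2; y=np.array([-0.0+sl,1,0]);y/=np.linalg.norm(y); x=np.array([y[1],-y[0],0]);print("yaw",np.degrees(np.arctan2(-y[0],y[1])))
D=onz(c,*d,.07);print("dot",D, "width",abs(f(E1)[1]-f(E2)[1]))
J=lambda p:np.round([(p-D)@x,(p-D)@y,p[2]],4)
T=onz(c,47.5/1.5-.2,192/1.5-.2,.08);print("tip",T,J(T))
um=(r[0]+r[1])/2
print("lever top end z.173",J(onz(c,um,r[2],.173)),J(onz(c,um,r[3],.173)), "base z.1",J(onz(c,um,r[2],.1)))
print("lever W",J(onz(c,r[0],r[3],.173)),J(onz(c,r[1],r[3],.173)))
print("collar",J(onz(c,393/1.5,218/1.5,.076)),J(onz(c,371/1.5,200/1.5,.076)),J(onz(c,416/1.5,200/1.5,.076)))
for nm,dx in(("hinge",.018),):
  h=D-.14*y+dx*x;h[2]=.081;print("hinge",h,"x",x,"y",y)
E
```

```text
dot px (np.float64(130.34375), np.float64(127.46875)) 32
red (np.int64(248), np.int64(278), np.int64(104), np.int64(117))
edges [-0.06978095  0.54194054] [-0.07719471  0.51265888]
yaw 4.20298743309432
dot [ 0.52924561 -0.0383604   0.07      ] width 0.029281664583328038
tip [0.52188153 0.05935997 0.08      ] [-0.0002  0.098   0.08  ]
lever top end z.173 [ 0.0253 -0.1399  0.173 ] [ 0.0164 -0.14    0.173 ] base z.1 [ 0.025  -0.1408  0.1   ]
lever W [ 0.0163 -0.1292  0.173 ] [ 0.0165 -0.1508  0.173 ]
collar [-0.0172 -0.1405  0.076 ] [-0.0047 -0.1249  0.076 ] [-0.0045 -0.1565  0.076 ]
hinge [ 0.55745783 -0.17666467  0.081     ] x [0.99731066 0.0732902  0.        ] y [-0.0732902   0.99731066  0.        ]
```

{"name": "apply_moves", "arguments": {
  "moves": [
    {"linear": [0.035,0.002,0],"rot": [0,0,0.3],"fingers": 0.06},
    {"linear": [0.07,0.004,0.01],"rot": [0,0,0.3],"fingers": 0.06},
    {"linear": [0.07,0.004,0.04],"rot": [0,0,0.3],"fingers": 0.06},
    {"linear": [0.07,0.004,0.08],"rot": [0,0,0.3],"fingers": 0.06},
    {"linear": [0.07,0.004,0.11],"rot": [0,0,0.3],"fingers": 0.06},
    {"linear": [0.07,0.004,0.121],"rot": [0,0,0.3],"fingers": 0.06},
    {"linear": [0.07,0.004,0.121],"rot": [0,0,0.3],"fingers": 0.06},
    {"linear": [0.07,0.004,0.121],"rot": [0,0,0.3],"fingers": 0.015},
    {"linear": [0.07,0.004,0.121],"rot": [0,0,0.3],"fingers": 0.015},
    {"linear": [0.07,0.004,0.121],"rot": [0,0,0.3],"fingers": 0.015},
    {"linear": [0.07,0.004,0.121],"rot": [0,0,0.3],"fingers": 0.015}
  ],
  "force": 50
}}

```text
clock: 3.02
tool_pos: [0.5609, -0.1752, 0.151]
tcp_rot: [0.999, 0.037, 0.001, -0.0]
wrist_force: [-1.1, 4.7, 5.9]
grip_width: 0.249
grip_force: 49.4
```

```bash
python3 - <<'E'
from h import *
c=get_calibration("wrist"); save("wrist","w2"); print(c); s=monitor.observe(); print(s["tool_pos"],s["wrist_force"],s["grip_width"],s["grip_force"])
im=cv2.imread("pics/w2.png")
cv2.imwrite("pics/w2v.png",cv2.resize(im,(768,576)))
E
```

```text
{'fovy': 65.82545687751764, 'cx': 259.12400240570065, 'cy': 195.2302936363369, 'eye': array([ 0.63666482, -0.17079186,  0.2744901 ]), 'rotation': array([-0.10978169,  0.10216809, -0.67208447,  0.72512904])}
[ 0.56093653 -0.1751716   0.15105724] [-1.43595843  3.58993049  6.4182292 ] 0.24773707797719546 49.37419652938843
```

View pics/w2v.png

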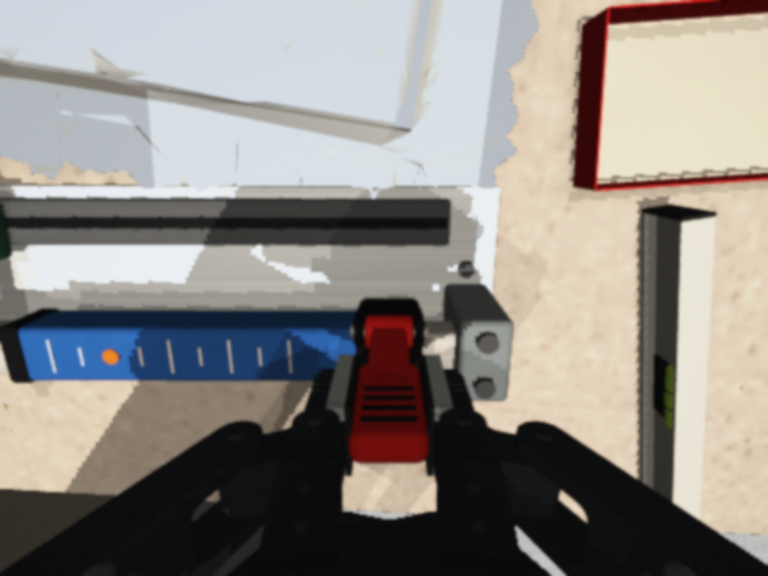

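The lever's grip is held between the pads, with the opening at 22 mm. The dot is at (110,357). Now I'll slide most of the way and look again.

{"name": "apply_moves", "arguments": {
  "moves": [
    {"linear": [0,-0.008,0],"rot": [0,0,0],"fingers": 0.015},
    {"linear": [0,-0.022,0],"rot": [0,0,0],"fingers": 0.015},
    {"linear": [0,-0.038,0],"rot": [0,0,0],"fingers": 0.015},
    {"linear": [0,-0.054,0],"rot": [0,0,0],"fingers": 0.015},
    {"linear": [0,-0.07,0],"rot": [0,0,0],"fingers": 0.015},
    {"linear": [0,-0.08,0],"rot": [0,0,0],"fingers": 0.015},
    {"linear": [0,-0.085,0],"rot": [0,0,0],"fingers": 0.015},
    {"linear": [0,-0.085,0],"rot": [0,0,0],"fingers": 0.015},
    {"linear": [0,-0.085,0],"rot": [0,0,0],"fingers": 0.015}
  ]
}}

```text
clock: 4.2
tool_pos: [0.5548, -0.092, 0.151]
tcp_rot: [0.999, 0.037, 0.001, 0.002]
wrist_force: [-1.0, -4.6, 5.6]
grip_width: 0.249
grip_force: 49.7
```

```bash
python3 - <<'E'
from h import *
s=monitor.observe(); print(s["tool_pos"],s["tcp_rot"],s["wrist_force"],s["grip_width"])
c=get_calibration("wrist"); im=save("wrist","w3")
s3=save("side","s3")
a=cv2.resize(im[150:320,0:256][:,:,::-1],(768,510),interpolation=cv2.INTER_CUBIC)
b=cv2.resize(s3[170:230,220:300][:,:,::-1],(800,600),interpolation=cv2.INTER_CUBIC)
cv2.imwrite("pics/w3v.png",a);cv2.imwrite("pics/s3v.png",b)
E
```

```text
[ 0.55480941 -0.09199324  0.15099124] [0.99930004 0.03735713 0.00127145 0.00150274] [-0.97351671 -4.58127907  5.59213991] 0.2493481035689355
```

View pics/w3v.png

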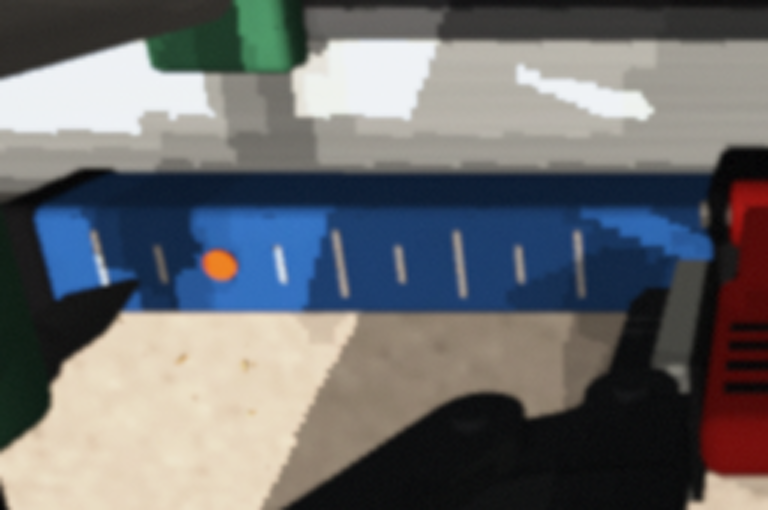

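View pics/s3v.png

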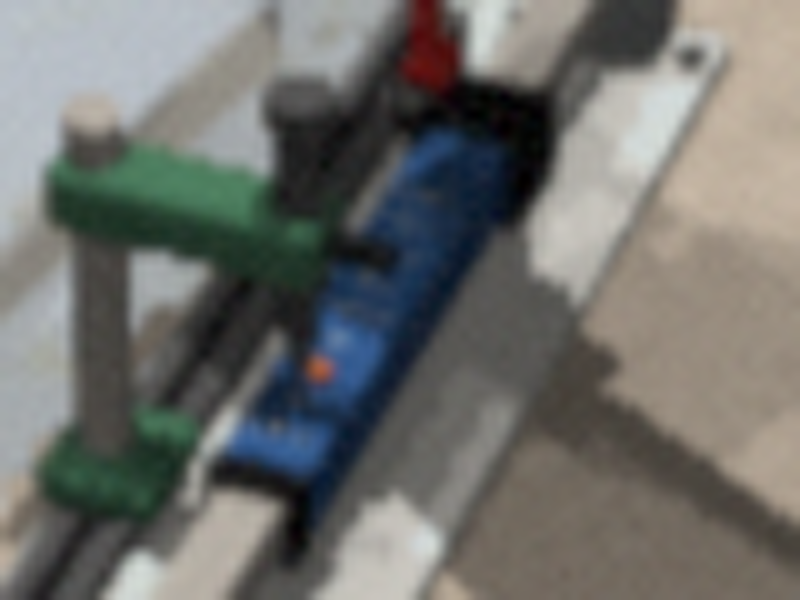

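The wrist crop shows the dot at (219,265) and the tip at (138,282). In the side view the tip is just short of being over the dot, with the dot at (320,369). Now I'll compute the remaining slide.

```bash
python3 - <<'E'
from h import *
th=np.radians(4.2);y=np.array([-np.sin(th),np.cos(th),0]);x=np.array([y[1],-y[0],0])
c=get_calibration("wrist");q=lambda a,b:((a+.5)/3-.5,(b+.5)/3-.5+150)
D=onz(c,*q(219,265),.07)
for a in((138,282),(136,283)):
  T=onz(c,*q(*a),.08);print("wrist dot",D,"tip",T,"along",(T-D)@y,"across",(T-D)@x)
c=get_calibration("side");q=lambda a,b:((a+.5)/10-.5+220,(b+.5)/10-.5+170)
D=onz(c,*q(320,369),.07)
# tip lies on leg's line: show both candidates
for a in((303,372),(306,405),(300,385)):
  T=onz(c,*q(*a),.08);print("side dot",D,"tip",T,"along",(T-D)@y,"across",(T-D)@x)
E
```

```text
wrist dot [0.52313957 0.0450049  0.07      ] tip [0.52241305 0.05841506 0.08      ] along 0.013427359558261511 across 0.00025757455645286154
wrist dot [0.52313957 0.0450049  0.07      ] tip [0.52210874 0.05892989 0.08      ] along 0.013963090679449786 across -8.212449572056415e-06
side dot [0.52244686 0.04395739 0.07      ] tip [0.52112878 0.058057   0.08      ] along 0.014158274984463022 across -0.00028190791082324454
side dot [0.52244686 0.04395739 0.07      ] tip [0.51370514 0.07105688 0.08      ] along 0.027666942088383342 across -0.006733532381926331
side dot [0.52244686 0.04395739 0.07      ] tip [0.51929038 0.06375111 0.08      ] along 0.019971734873470207 across -0.0016983465553332
```

{"name": "apply_moves", "arguments": {
  "moves": [
    {"linear": [0,-0.006,0],"rot": [0,0,0],"fingers": 0.015},
    {"linear": [0,-0.012,0],"rot": [0,0,0],"fingers": 0.015},
    {"linear": [0,-0.0138,0],"rot": [0,0,0],"fingers": 0.015},
    {"linear": [0,-0.0138,0],"rot": [0,0,0],"fingers": 0.015},
    {"linear": [0,-0.0138,0],"rot": [0,0,0],"fingers": 0.015}
  ]
}}

```text
clock: 4.92
tool_pos: [0.5538, -0.0784, 0.151]
tcp_rot: [0.999, 0.037, 0.001, 0.002]
wrist_force: [-0.6, -3.9, 4.9]
grip_width: 0.247
grip_force: 49.7
```

```bash
python3 - <<'E'
from h import *
s=monitor.observe(); print(s["tool_pos"],s["tcp_rot"],s["wrist_force"],s["grip_width"])
im=save("wrist","w4");s3=save("side","s4")
a=cv2.resize(im[150:320,0:256][:,:,::-1],(768,510),interpolation=cv2.INTER_CUBIC)
b=cv2.resize(s3[185:225,230:270][:,:,::-1],(500,500),interpolation=cv2.INTER_CUBIC)
cv2.imwrite("pics/v4.png",np.hstack([a[:500,:300],b]))
E
```

```text
[ 0.55384734 -0.0783707   0.15104353] [0.99930073 0.03733293 0.00134952 0.00157753] [-0.59281161 -3.85921124  4.88415535] 0.24691616692393473
```

View pics/v4.png

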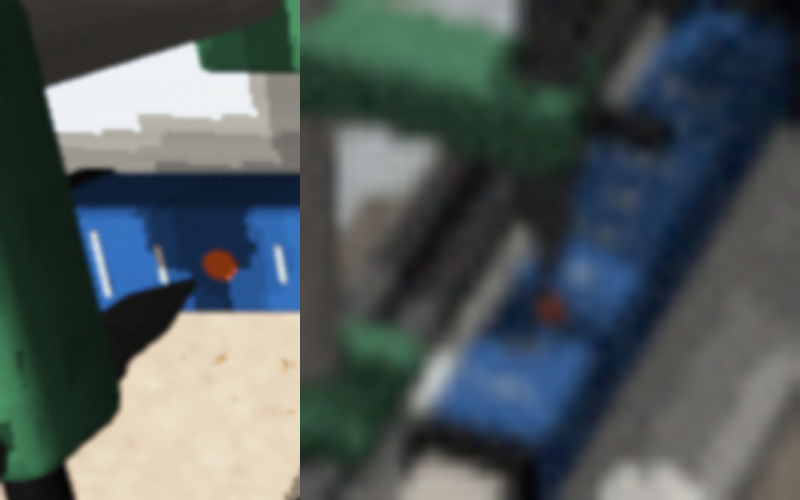

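The wrist crop now has the dot at (219,265) and the tip at (194,281). In the side crop the tip is directly above the dot at (549,310).

```bash
python3 - <<'E'
from h import *
th=np.radians(4.2);y=np.array([-np.sin(th),np.cos(th),0]);x=np.array([y[1],-y[0],0])
c=get_calibration("wrist");q=lambda a,b:((a+.5)/3-.5,(b+.5)/3-.5+150)
D=onz(c,*q(219.5,265),.07)
for a in((194,281),(192,282)):
  T=onz(c,*q(*a),.08);print("wrist dot",D,"tip",T,"along",(T-D)@y,"across",(T-D)@x)
c=get_calibration("side");q=lambda a,b:((a-300+.5)/12.5-.5+230,(b+.5)/12.5-.5+185)
D=onz(c,*q(549,310),.07);f=lambda p:None
for T in(D+[0,0,.01],):
  R=Rotation.from_quat(c["rotation"]).as_matrix();p=R.T@(T-c["eye"]);F=192/np.tan(np.radians(c["fovy"])/2)
  u,v=c["cx"]-F*p[0]/p[2],c["cy"]+F*p[1]/p[2];print("tip expected in side crop",(u+.5-230)*12.5+300,(v+.5-185)*12.5, D)
# path: rotate lever 1.6->0 about hinge
E
```

```text
wrist dot [0.52215664 0.05855971 0.07      ] tip [0.52268627 0.0586624  0.08      ] along 6.362367226491486e-05 across 0.000535727183805195
wrist dot [0.52215664 0.05855971 0.07      ] tip [0.52238253 0.05917228 0.08      ] along 0.0005943736820971538 across 0.00027014503959542835
tip expected in side crop 549.4942549535281 278.2759845105119 [0.52213638 0.05861777 0.07      ]
```

The dot is under the tip to within about half a millimetre. Now I'll swing the lever along its arc in two halves.

{"name": "apply_moves", "arguments": {
  "moves": [
    {"linear": [-0.0084,0,0.0002],"rot": [0,0,0],"fingers": 0.015},
    {"linear": [-0.0154,0,0.001],"rot": [0,0,0],"fingers": 0.015},
    {"linear": [-0.0222,0,0.0025],"rot": [0,0,0],"fingers": 0.015},
    {"linear": [-0.0289,0,0.0048],"rot": [0,0,0],"fingers": 0.015},
    {"linear": [-0.0353,0,0.0076],"rot": [0,0,0],"fingers": 0.015},
    {"linear": [-0.0413,0,0.0111],"rot": [0,0,0],"fingers": 0.015},
    {"linear": [-0.047,0,0.0152],"rot": [0,0,0],"fingers": 0.015},
    {"linear": [-0.0523,0,0.0198],"rot": [0,0,0],"fingers": 0.015},
    {"linear": [-0.0523,0,0.0198],"rot": [0,0,0],"fingers": 0.015}
  ]
}}

```text
clock: 6.15
tool_pos: [0.5036, -0.083, 0.1328]
tcp_rot: [0.999, 0.037, 0.004, 0.003]
wrist_force: [1.4, -5.9, 8.6]
grip_width: 0.247
grip_force: 52.4
```

```bash
cat > st.py <<'E'
from h import *
th=np.radians(4.2);y=np.array([-np.sin(th),np.cos(th),0]);x=np.array([y[1],-y[0],0])
s=monitor.observe();p=s["tool_pos"];d=p-np.array([.55385,-.0784,.151]);print(p,s["tcp_rot"],s["wrist_force"],s["grip_width"],s["grip_force"])
print("jig dx,dy,dz",d@x,d@y,d[2])
im=get_image("side");cv2.imwrite("pics/last.png",im[:,:,::-1])
hsv=cv2.cvtColor(im,cv2.COLOR_RGB2HSV)[185:225,230:275].astype(int);m=((hsv[:,:,0]<20)|(hsv[:,:,0]>172))&(hsv[:,:,1]>130);v,u=np.nonzero(m);print(list(zip(u+230,v+185)))
E
python3 st.py
```

```text
[ 0.50356147 -0.08297875  0.13280351] [0.99929667 0.03717675 0.00418247 0.00256287] [ 1.41665662 -5.87760338  8.6115989 ] 0.24686974080104426 52.444791197776794
jig dx,dy,dz -0.050488823021738766 -0.0008834087818558246 -0.018196492153386312
[(np.int64(272), np.int64(188))]
```

{"name": "apply_moves", "arguments": {
  "moves": [
    {"linear": [-0.0047,-0.0009,0.0051],"rot": [0,0,0],"fingers": 0.015},
    {"linear": [-0.009,-0.0009,0.0107],"rot": [0,0,0],"fingers": 0.015},
    {"linear": [-0.0126,-0.0009,0.0166],"rot": [0,0,0],"fingers": 0.015},
    {"linear": [-0.0157,-0.0009,0.0229],"rot": [0,0,0],"fingers": 0.015},
    {"linear": [-0.0181,-0.0009,0.0295],"rot": [0,0,0],"fingers": 0.015},
    {"linear": [-0.0198,-0.0009,0.0363],"rot": [0,0,0],"fingers": 0.015},
    {"linear": [-0.0209,-0.0009,0.0432],"rot": [0,0,0],"fingers": 0.015},
    {"linear": [-0.0212,-0.0009,0.0502],"rot": [0,0,0],"fingers": 0.015},
    {"linear": [-0.0212,-0.0009,0.053],"rot": [0,0,0],"fingers": 0.015},
    {"linear": [-0.0212,-0.0009,0.053],"rot": [0,0,0],"fingers": 0.015}
  ]
}}

```text
clock: 7.45
tool_pos: [0.4813, -0.0833, 0.0781]
tcp_rot: [0.999, 0.037, 0.002, 0.002]
wrist_force: [0.5, -5.7, 3.8]
grip_width: 0.251
grip_force: 52.6
```

```bash
cat >> st.py <<'E'
c=get_calibration("wrist");im=save("wrist","w5");np.save("c5.npy",c,allow_pickle=True)
b=get_image("side")[165:225,220:300][:,:,::-1]
cv2.imwrite("pics/v5.png",np.hstack([cv2.resize(im[:,:256][:,:,::-1],(400,600),interpolation=cv2.INTER_CUBIC),cv2.resize(b,(400,300),interpolation=cv2.INTER_CUBIC).repeat(2,0)]))
E
python3 st.py
```

```text
[ 0.4813176  -0.0832586   0.07805467] [0.99930516 0.03714487 0.00246844 0.00183121] [ 0.52142269 -5.72907027  3.76721213] 0.2510207541270274 52.606027722358704
jig dx,dy,dz -0.07269344771492839 0.0004665861060261631 -0.07294532960198179
[]
```

View pics/v5.png

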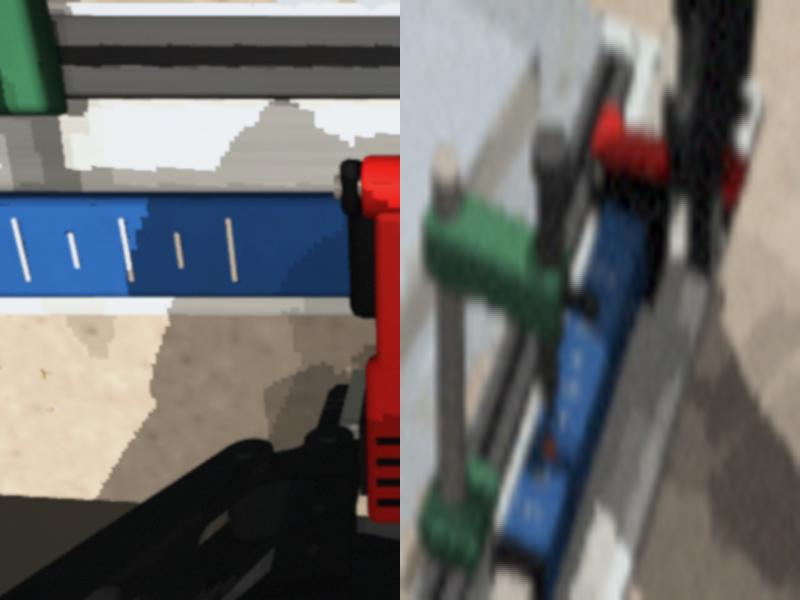

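The lever now lies across the collar, and in the side view the dot is right below the tip at (550,447). I'll press a little more to confirm it's against the stop, then compare the leg's position with the aligned one.

{"name": "apply_moves", "arguments": {
  "moves": [
    {"linear": [0,0,0.0015],"rot": [0,0,0],"fingers": 0.015},
    {"linear": [0,0,0.003],"rot": [0,0,0],"fingers": 0.015},
    {"linear": [0,0,0.003],"rot": [0,0,0],"fingers": 0.015}
  ]
}}

```text
clock: 7.98
tool_pos: [0.4813, -0.0833, 0.0754]
tcp_rot: [0.999, 0.037, 0.002, 0.002]
wrist_force: [-2.0, -5.7, 6.4]
grip_width: 0.247
grip_force: 52.9
```

```bash
cat > m.py <<'E'
from h import *
from st import x,y
save("side","s6");c6=get_calibration("wrist");save("wrist","w6")
cs=get_calibration("side")
def dot(f):
    im=cv2.imread(f)[195:220,240:262].astype(float); w=np.clip(im[:,:,2]-np.maximum(im[:,:,0],im[:,:,1])-12,0,None); v,u=np.mgrid[195:220,240:262]
    D=onz(cs,(w*u).sum()/w.sum(),(w*v).sum()/w.sum(),.07); return D,w.sum()
a,b=dot("pics/s4.png"),dot("pics/s6.png");print("side dot",a,b,"shift",(b[0]-a[0])@y)
# red lever long outline in wrist w6
hsv=cv2.cvtColor(cv2.imread("pics/w6.png"),cv2.COLOR_BGR2HSV).astype(int);m=((hsv[:,:,0]<8)|(hsv[:,:,0]>172))&(hsv[:,:,1]>140)&(hsv[:,:,2]>60)
m[:,:215]=0;m[:,310:]=0;v,u=np.nonzero(m);print("red",u.min(),u.max(),v.min(),v.max())
for z in(.086,):
  for vv in(v.min(),v.max()): 
    k=u[v==vv].mean(); P=onz(c6,k,vv,z);print("lever end",P,"jig x rel axis",(P-np.array([.5222,.0586,0]))@x,"y",(P-np.array([.5222,.0586,0]))@y)
E
python3 m.py
```

```text
[ 0.4813344  -0.08328658  0.07536896] [0.99930508 0.03715143 0.00238199 0.00185946] [-1.98330179 -5.65872088  6.364255  ] 0.2467706031290844 52.93624520301819
jig dx,dy,dz -0.07267874542764995 0.00043745438827580885 -0.07563104068523968
[]
side dot (array([0.5220029 , 0.05786245, 0.07      ]), np.float64(44.0)) (array([0.52216018, 0.05820803, 0.07      ]), np.float64(35.0)) shift 0.00033313268058871113
red 230 290 100 334
lever end [ 0.55809472 -0.07868673  0.086     ] jig x rel axis 0.025743692067039255 y -0.13954690495753613
lever end [ 0.45435267 -0.08254069  0.086     ] jig x rel axis -0.07800201089502906 y -0.13579264222203236
```

The tool followed with little rise in force, so the stop hasn't been reached. I'll keep going until the force climbs.

{"name": "apply_moves", "arguments": {
  "moves": [
    {"linear": [0,0,0.001],"rot": [0,0,0],"fingers": 0.015},
    {"linear": [0,0,0.002],"rot": [0,0,0],"fingers": 0.015},
    {"linear": [0,0,0.003],"rot": [0,0,0],"fingers": 0.015},
    {"linear": [0,0,0.003],"rot": [0,0,0],"fingers": 0.015}
  ]
}}

```text
clock: 8.72
tool_pos: [0.4815, -0.0833, 0.0726]
tcp_rot: [0.999, 0.037, 0.003, 0.002]
wrist_force: [-1.7, -4.3, 7.2]
grip_width: 0.25
grip_force: 53.1
```

```bash
python3 m.py
```

```text
[ 0.48153522 -0.0833071   0.07255432] [0.99930535 0.03712775 0.00261248 0.00187526] [-1.70698261 -4.31832734  7.17996153] 0.2496395917766125 53.109050989151
jig dx,dy,dz -0.07247996250231165 0.00040228540466391555 -0.07844568224181561
[(np.int64(270), np.int64(185)), (np.int64(271), np.int64(187))]
side dot (array([0.5220029 , 0.05786245, 0.07      ]), np.float64(44.0)) (array([0.52216889, 0.05849399, 0.07      ]), np.float64(32.0)) shift 0.0006176874799451753
red 229 291 100 333
lever end [ 0.5582604  -0.07871558  0.086     ] jig x rel axis 0.025906811225875872 y -0.13958781335542192
lever end [ 0.457967   -0.08649726  0.086     ] jig x rel axis -0.07468715791950149 y -0.14000328693097722
```

```bash
python3 - <<'E'
from h import *
a=cv2.imread("pics/w6.png")[90:345,200:330];b=cv2.imread("pics/s6.png")[165:205,250:300]
cv2.imwrite("pics/v7.png",np.hstack([cv2.resize(a,(300,588),interpolation=cv2.INTER_CUBIC),cv2.resize(b,(500,400),interpolation=cv2.INTER_NEAREST) if 0 else cv2.copyMakeBorder(cv2.resize(b,(500,400),interpolation=cv2.INTER_CUBIC),0,188,0,0,cv2.BORDER_CONSTANT)]))
c=get_calibration("side");R=Rotation.from_quat(c["rotation"]).as_matrix();F=192/np.tan(np.radians(c["fovy"])/2)
def px(T):
  p=R.T@(T-c["eye"]);return c["cx"]-F*p[0]/p[2],c["cy"]+F*p[1]/p[2]
th=np.radians(4.2);y=np.array([-np.sin(th),np.cos(th),0]);x=np.array([y[1],-y[0],0])
D=np.array([.5222,.0588,0]);h=D-.14*y+.018*x+[0,0,.081]
for deg in(-5,0,5,10,15):
  t=np.radians(deg); l=-np.cos(t)*x+np.array([0,0,np.sin(t)]);n=np.sin(t)*x+np.array([0,0,np.cos(t)])
  # far end of grip, outer top/bottom corner on +y face, and front hinge-side of the grip
  for r,q in((.092,.005),(.092,-.005),(.044,.005)):
    u,v=px(h+l*r+n*q+.011*y);print(deg,r,q,"crop",round((u+.5-250)*10+300),round((v+.5-165)*10))
E
```

```text
-5 0.092 0.005 crop 676 238
-5 0.092 -0.005 crop 672 263
-5 0.044 0.005 crop 532 192
0 0.092 0.005 crop 677 218
0 0.092 -0.005 crop 675 243
0 0.044 0.005 crop 532 182
5 0.092 0.005 crop 676 197
5 0.092 -0.005 crop 677 223
5 0.044 0.005 crop 530 172
10 0.092 0.005 crop 673 175
10 0.092 -0.005 crop 676 202
10 0.044 0.005 crop 528 162
15 0.092 0.005 crop 667 153
15 0.092 -0.005 crop 674 180
15 0.044 0.005 crop 524 152
```

View pics/v7.png

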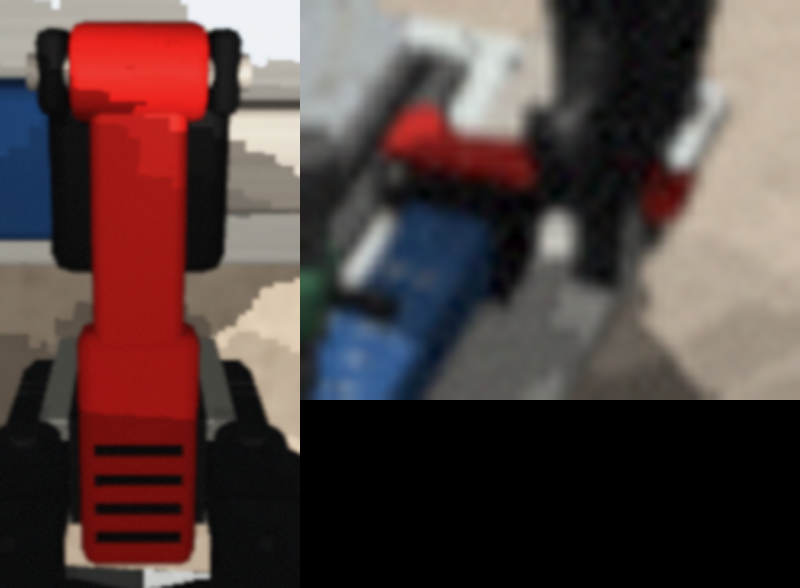

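The wrist view shows the lever gripped and lying down. Compared with the earlier side view, the lever's end (crop ≈(665,222)) has dropped about 1.7 px and fits roughly 5° still open. I'll keep pressing in small steps.

{"name": "apply_moves", "arguments": {
  "moves": [
    {"linear": [0,0,0.001],"rot": [0,0,0],"fingers": 0.015},
    {"linear": [0,0,0.002],"rot": [0,0,0],"fingers": 0.015},
    {"linear": [0,0,0.003],"rot": [0,0,0],"fingers": 0.015},
    {"linear": [0,0,0.003],"rot": [0,0,0],"fingers": 0.015}
  ]
}}

```text
clock: 9.48
tool_pos: [0.4818, -0.0833, 0.0697]
tcp_rot: [0.999, 0.037, 0.003, 0.002]
wrist_force: [-0.7, -5.5, 5.9]
grip_width: 0.248
grip_force: 53.3
```

```bash
cp pics/s6.png pics/s6a.png; cp pics/w6.png pics/w6a.png; python3 m.py; python3 - <<'E'
from h import *
print(monitor.observe()["wrist_torque"])
for f in("last","s6a","s6"):
    im=cv2.imread(f"pics/{f}.png")[175:195,280:295].astype(float); w=np.clip(im[:,:,2]-np.maximum(im[:,:,0],im[:,:,1])-25,0,None); v,u=np.mgrid[175:195,280:295]; print(f,w.sum(),(w*u).sum()/w.sum(),(w*v).sum()/w.sum())
E
```

```text
[ 0.48183286 -0.08334847  0.06967218] [0.99930513 0.03710142 0.00299547 0.00194191] [-0.65008335 -5.47508696  5.90976451] 0.24833923040827177 53.26073884963989
jig dx,dy,dz -0.07218615520820439 0.00033922280447397113 -0.08132781741253789
[]
side dot (array([0.5220029 , 0.05786245, 0.07      ]), np.float64(44.0)) (array([0.52210467, 0.05821902, 0.07      ]), np.float64(34.0)) shift 0.0003481587531813527
red 228 291 101 333
lever end [ 0.55818583 -0.0787837   0.086     ] jig x rel axis 0.02582745345689156 y -0.13965029084281502
lever end [ 0.46084956 -0.08633559  0.086     ] jig x rel axis -0.07180050021721049 y -0.1400531662118777
[-0.78227869 -0.41532659 -0.09706323]
last 537.0 286.0782122905028 185.14525139664804
s6a 541.0 286.1293900184843 184.20332717190388
s6 525.0 286.07428571428574 185.1847619047619
```

The lever end dropped 1 px, which is about 2.5° and exactly what the tool moved. It is still turning, so I'll continue.

{"name": "apply_moves", "arguments": {
  "moves": [
    {"linear": [0,0,0.001],"rot": [0,0,0],"fingers": 0.015},
    {"linear": [0,0,0.002],"rot": [0,0,0],"fingers": 0.015},
    {"linear": [0,0,0.003],"rot": [0,0,0],"fingers": 0.015},
    {"linear": [0,0,0.003],"rot": [0,0,0],"fingers": 0.015}
  ]
}}

```text
clock: 10.22
tool_pos: [0.4822, -0.0838, 0.0682]
tcp_rot: [0.999, 0.037, 0.003, 0.002]
wrist_force: [-6.0, -5.8, 20.6]
grip_width: 0.25
grip_force: 54.7
```

```bash
cat > e.py <<'E'
import m
from h import *
print(monitor.observe()["wrist_torque"])
for f in("s6",):
    im=cv2.imread(f"pics/{f}.png")[175:195,280:295].astype(float); w=np.clip(im[:,:,2]-np.maximum(im[:,:,0],im[:,:,1])-25,0,None); v,u=np.mgrid[175:195,280:295]; print(f,w.sum(),(w*u).sum()/w.sum(),(w*v).sum()/w.sum())
E
python3 e.py
```

```text
[ 0.48217705 -0.08380745  0.06819536] [0.99929727 0.03731684 0.00267028 0.00230055] [-5.96335655 -5.82929005 20.57021536] 0.24981460523153884 54.69473719596863
jig dx,dy,dz -0.07187649932482282 -0.0001437355572243728 -0.08280463603349286
[(np.int64(271), np.int64(188))]
side dot (array([0.5220029 , 0.05786245, 0.07      ]), np.float64(44.0)) (array([0.52184227, 0.05783247, 0.07      ]), np.float64(42.0)) shift -1.8134520905441868e-05
red 228 292 101 334
lever end [ 0.55842309 -0.07797151  0.086     ] jig x rel axis 0.02612355784001777 y -0.1388576542294651
lever end [ 0.46197675 -0.08673746  0.086     ] jig x rel axis -0.07070577045596395 y -0.14053650650629643
[-0.72669922  0.60926668 -0.19263948]
s6 593.0 286.1079258010118 185.3372681281619
```

The force has climbed to 20 N with the motion blocked, so the lever is against its stop. I'll add a small final trim along the leg and a settle.

{"name": "apply_moves", "arguments": {
  "moves": [
    {"linear": [0,-0.0005,0.0008],"rot": [0,0,0],"fingers": 0.015},
    {"linear": [0,-0.0005,0.0008],"rot": [0,0,0],"fingers": 0.015},
    {"linear": [0,-0.0005,0.0008],"rot": [0,0,0],"fingers": 0.015},
    {"linear": [0,-0.0005,0.0008],"rot": [0,0,0],"fingers": 0.015}
  ]
}}

```text
clock: 10.98
tool_pos: [0.4822, -0.0838, 0.068]
tcp_rot: [0.999, 0.037, 0.003, 0.003]
wrist_force: [-9.9, -5.6, 25.6]
grip_width: 0.247
grip_force: 55.2
```

```bash
python3 e.py; python3 - <<'E'
from h import *
# leg shift check via tick marks in wrist, z=.07 : bright pixels on blue
c=get_calibration("wrist"); c4=None
th=np.radians(4.2);y=np.array([-np.sin(th),np.cos(th),0]);D=np.array([.5222,.0586,0])
im=cv2.imread("pics/w6.png").astype(int)
n=im.min(2); m=((n>95)).astype(np.uint8); m[:,225:]=0
k,l,s,cc=cv2.connectedComponentsWithStats(m)
for i in range(1,k):
    if 8<s[i,4]<150 and s[i,3]>10 and s[i,2]<9: print(cc[i].round(1),"y rel dot",((onz(c,*cc[i],.07)-D)@y).round(4))
E
```

```text
[ 0.48218441 -0.08376198  0.06802828] [0.99929401 0.03738908 0.00250666 0.00269508] [-9.9032188  -5.59932967 25.63494576] 0.24705804027955044 55.19980251789093
jig dx,dy,dz -0.07186583462122278 -9.892043002067262e-05 -0.08297171663498139
[]
side dot (array([0.5220029 , 0.05786245, 0.07      ]), np.float64(44.0)) (array([0.52200207, 0.05766921, 0.07      ]), np.float64(42.0)) shift -0.00019265459741443083
red 228 292 102 334
lever end [ 0.55823779 -0.07930587  0.086     ] jig x rel axis 0.025841036995981347 y -0.14017486058520615
lever end [ 0.46213988 -0.08664996  0.086     ] jig x rel axis -0.07053667478967375 y -0.14046118934594545
[-0.90109183  0.98357209 -0.10011265]
s6 613.0 286.0179445350734 185.38988580750407
[103.  166.1] y rel dot -0.0753
```

{"name": "apply_moves", "arguments": {
  "moves": [
    {"linear": [0,-0.0006,0],"rot": [0,0,0],"fingers": 0.015},
    {"linear": [0,-0.0006,0],"rot": [0,0,0],"fingers": 0.015},
    {"linear": [0,-0.0006,0],"rot": [0,0,0],"fingers": 0.015}
  ]
}}

```text
clock: 11.6
tool_pos: [0.4821, -0.0832, 0.068]
tcp_rot: [0.999, 0.037, 0.003, 0.003]
wrist_force: [-9.9, -5.9, 25.1]
grip_width: 0.253
grip_force: 55.2
```

```bash
python3 e.py; python3 -c "
from plant import bot; print(bot.hand_in())"
```

```text
[ 0.48214839 -0.08317639  0.06804493] [0.99929215 0.03743576 0.00251375 0.0027266 ] [-9.93431745 -5.85146776 25.12165433] 0.2529504549385304 55.18673121929169
jig dx,dy,dz -0.07185886290165744 0.0004877380590202616 -0.08295507110707143
[(np.int64(272), np.int64(185)), (np.int64(272), np.int64(186))]
side dot (array([0.5220029 , 0.05786245, 0.07      ]), np.float64(44.0)) (array([0.52202619, 0.05838799, 0.07      ]), np.float64(36.0)) shift 0.0005224223442517809
red 228 292 102 334
lever end [ 0.55819665 -0.07873684  0.086     ] jig x rel axis 0.025841681641454176 y -0.13960435164627427
lever end [ 0.46209627 -0.08607996  0.086     ] jig x rel axis -0.07053841602261453 y -0.13988953358671186
[-0.95458468  0.92593077 -0.15591611]
s6 599.0 285.9632721202003 185.3856427378965
the job is handed in; nothing more can be done
None
```

Handed in at about 12 s: by my camera measurements the dot is within about 1 mm of being under the punch tip, the lever is pressed down against its stop (inferred from the rise in push force), and the gripper is still holding lever and leg; the result of the judging was not shown.

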